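# Let the large bench puller back to its home stop

### The job

The larger of the two hand-cranked ratchet pullers on the bench is to be re-rigged. Flick its sprung pawl off the ratchet wheel so that it snaps over and stays off, then take the crank knob and ease the drum gently back, without letting it spin, until the crank arm rests against the home stop, and let go. The smaller puller's pawl must stay on its wheel.

Things in the scene. Friction and masses are not known exactly. Their poses are not given: they have to be found in the camera images.
- puller_large: larger ratchet puller, fixed on the bench: aluminium plate 165x175x8 mm (x -80 to 85, y -105 to 70), flat toothed steel wheel (radius 52, top z 20), drum, crank. Origin: on the drum's upright axis, underside of the plate; z up; pawl on the -y side. Home stop: post r 5, top z 44. Only crank knob and pawl tab stand over 50. The smaller puller looks alike, plate 116x123 mm, 72 mm tall
- drum_large (a joint): turn of the large drum and crank, rad: 0 = arm against the home stop, grows as wound (clockwise from above). Black upright knob, 22 mm dia, z 43 to 93, spins on its pin; its axis is 55 mm from the origin, at angle 140 deg minus this joint, counted from the puller's +x towards +y. Pushed back counter-clockwise. A drag brake (3 N at the knob) keeps it where left; the pawl blocks turning back
- pawl_large (a joint): large puller's pawl, rad: 0 = on the wheel, 0.5 = thrown off. Upright pivot at (56, -66) mm in the puller's frame. Its thumb tab is an upright steel post, 12 mm dia, z 20 to 78, at (4, -66) on, (10, -91) off. Spring over-centre at 0.25: 1 to 3 N on the tab away from the wheel (-y) moves it; past the middle it snaps off and stays, short of it it snaps back
- pawl_small (a joint): pawl of the smaller puller (same layout at 0.7 scale, 72 mm tall), rad: 0 = on its wheel, where it must stay; grows if its tab is pushed off or its drum is wound on

How it is judged:
On the way:
1. the large puller's pawl is off the wheel while its drum is still wound (value of joint pawl_large above 0.4 rad and value of joint drum_large above 1 rad), for 0.2 s.
At the end, for the whole second after the job is handed in: the large puller's pawl stays thrown off (over 0.4 rad), its drum is within 0.17 rad (10 degrees) of the home stop and at rest, and the small puller's pawl is still on its wheel (under 0.12 rad) (value of joint pawl_large above 0.4 rad and value of joint drum_large below 0.17 rad and velocity of joint drum_large between -0.05 and 0.05 rad/s and value of joint pawl_small below 0.12 rad); the robot touches nothing.
It fails at once if the large drum runs back faster than 7 rad/s (0.38 m/s at the knob) (velocity of joint drum_large below -7 rad/s).
It fails at once if the small puller's pawl is lifted off its wheel, by its tab or by winding its drum on (value of joint pawl_small above 0.12 rad).
It also fails if it takes over 40 s, if anything falls off the work surface, if the arm or the gripper's body presses on something with over 40 N, if the wrist force passes 120 N, or if a joint passes its speed limit or range.

### The arm

A 7-joint arm with a two-finger parallel gripper is mounted at the origin on a cart in front of the work surface, level with it; the furniture and walls round the work are solid. World frame = base frame: x ahead of the robot, y to its left, z up, the work surface at z = 0. Lengths are in m, angles in rad, forces in N, time in s.
With the tool pointing down it reaches from about 0.4 to 0.85 m from the base axis. Payload 4.5 kg.
Tool frame: the origin (TCP) lies at the very end of the fingers, on their centre line; the grasp point (between the pads) lies 19 mm behind it; y points along the fingers, x is the direction in which the jaws open and shut, and the axes are right-handed (so a half turn about y gives the same grasp; the last joint's range is limited). The gripper opens to 88 mm and grips with 3 to 60 N. Pads are 18 mm wide; open, the fingers measure 123 mm over their backs; the gripper's body (75 mm by 187 mm) begins 45 mm behind the grasp point.
Start: joints at [1.26, 0.689, -0.195, 1.565, 0.157, 0.902, -0.215], TCP at [0.211, -0.588, 0.239] pointing down, gripper open.
Joint ranges: [-3.01, 3.01], [-0.46, 2.08], [-1.47, 1.51], [0.13, 2.56], [-1, 4.14], [0.04, 2.09], [-2.66, 2.66]. Speed limits (rad/s): [2.57, 2.57, 3.14, 3.14, 3.14, 3.14, 3.14].

### API

Orientations are given as a unit quaternion [x, y, z, w].
In Python, from plant import r gives the robot as it stands.
- The arm moves only by the shell command python3 -m inch 'ROWS' [OPENING] [FORCE]. ROWS is JSON, a list of rows, each a list of 6 numbers: the shift along the tool's x, y, z in mm, then the turn, a rotation vector about the tool's x, y, z in rad. In form: [[x, y, z, ax, ay, az], ...]. A call has 1 to 12 rows; each row shifts and turns the commanded pose from where the row before left it, along the tool's axes as they then stand; what a row does not reach is not made up. A row lasts 1/12 s, in which the tool goes at most 41.7 mm and 7.16 degrees, less where a joint would pass 70% of its speed; a pose out of reach is approached as far as the arm can. A call is refused whole if a number of a shift passes 41.7 or a number of a turn 0.125, either way. A call with a gripper value outside its range is refused whole. OPENING is the finger opening in mm, from 0 to 88.1, set as the call begins (- or left out, the last holds). The fingers move at their own pace and stop on an object; FORCE is the grip in N (left out, the last holds). Time passes only in rows, so rows that do not move let the fingers close. It gives the time, the measured TCP pose, the force and the opening at its end, in the units of the state.
- r.get_state(): the state, without advancing time (a new reading comes with each control period).
- r.snapshot(name): name is "scene" or "side" or "wrist"; returns a dict with "img" (420x560x3 uint8, red, green, blue), "range_z" (420x560 float32, m along the optical axis (not along the pixel's ray), 0 where there is no reading), "mtx" (3x3 intrinsics, pixels), "k1" (the pictures are not rectified: a ray, as slopes to the right and down, at radius r is drawn at 1 + k1 r^2 times it, then the intrinsics apply), "camera_from_world" (4x4, takes a point from world to camera coordinates); the wrist camera has in their place "tool_from_camera" (4x4, takes a point from camera to tool coordinates, whose origin is the TCP and whose axes are the tool frame's). Camera axes: x right, y down, z forward; pixel columns grow to the right and rows downward; lengths in m; the calibration is good to about 2 mm. A picture is of the moment at which its call begins: read the wrist's pose just before it.
- r.finish_job(): hands the job in, once; it reports no verdict.
The state is a dict: "clock": time; "q": joint angles; "qd": joint speeds; "joint_torque": joint torques, N m; "tool_pos": TCP position; "eef_rot": TCP orientation; "contact_force": force on the tool from outside, world axes, zero at the start; "moment": the same for the moment, N m; "opening": opening from 0.0 (shut) to 1.0 (fully open).
Only numpy, scipy, OpenCV 4.12 (cv2) and the standard library are available. Lean on these libraries where they do the work, as an engineer would, in place of code of your own. Each camera call takes 0.05 s, during which the arm holds its last target.

## Working session

There is one attempt and no reset: what is moved stays moved. The work goes in short steps, Python scripts to look and compute and a shell command to move; the robot and the scene stay as the last step left them, time stands still between calls to the robot, and variables do not carry over. Pictures are saved under pics/ and viewed, and the job is handed in when it is done.

```bash
ls; mkdir -p pics; python3 - <<'E'
from plant import r
import cv2,numpy as np
s=r.get_state();print(s)
for n in("scene","side","wrist"):
    d=r.snapshot(n);cv2.imwrite(f"pics/{n}0.png",d["img"][:,:,::-1]);np.savez(f"pics/{n}0.npz",**d)
    print(n,d["mtx"].tolist(),d["k1"])
E
```

```text
pics
{'clock': 0.0, 'q': array([ 1.2597998 ,  0.68997308, -0.19452007,  1.56633689,  0.15731307,
        0.90246933, -0.21506856]), 'qd': array([-0.00037774, -0.00132737, -0.00173698,  0.00035399, -0.00222795,
       -0.00056654, -0.00040726]), 'joint_torque': array([ 1.48960758e-04, -5.27554214e+01, -1.26659296e+00, -1.53430545e+01,
       -5.25171706e-02,  6.45063061e-03,  1.77581001e-04]), 'tool_pos': array([ 0.21099891, -0.58764813,  0.23791888]), 'eef_rot': array([-0.57806139,  0.40732252, -0.40623389,  0.57871186]), 'contact_force': array([-0.50605509,  0.32637486, -0.08536215]), 'moment': array([ 0.00305898,  0.02401319, -0.02016968]), 'opening': 1.0008056439243223}
scene [[481.64853815846106, 0.0, 291.2325924455806], [0.0, 481.64853815846106, 213.8217414010248], [0.0, 0.0, 1.0]] -0.056174899777338874
side [[425.96237854713263, 0.0, 276.94077588016387], [0.0, 425.96237854713263, 203.02065232992524], [0.0, 0.0, 1.0]] -0.0040870848313784265
wrist [[350.5867958405734, 0.0, 287.1146155589477], [0.0, 350.5867958405734, 208.65970882417776], [0.0, 0.0, 1.0]] -0.01161392489636196
```

View pics/scene0.png

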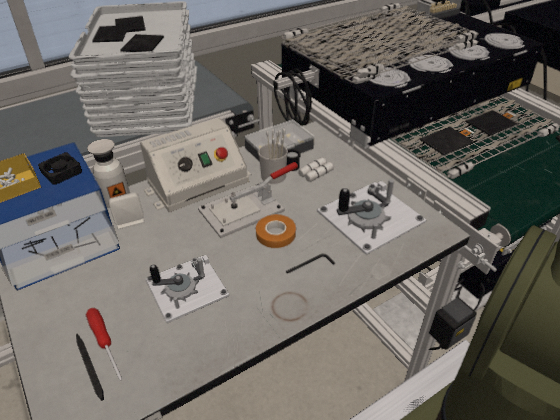

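View pics/side0.png

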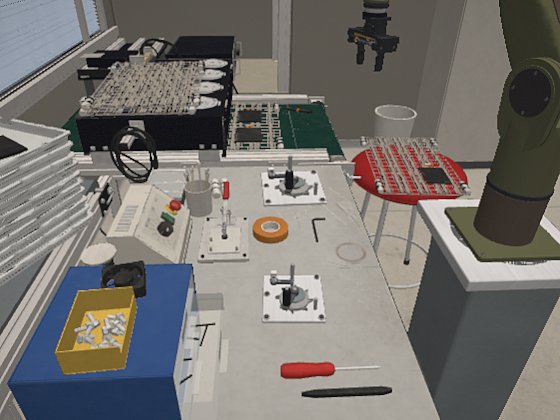

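View pics/wrist0.png

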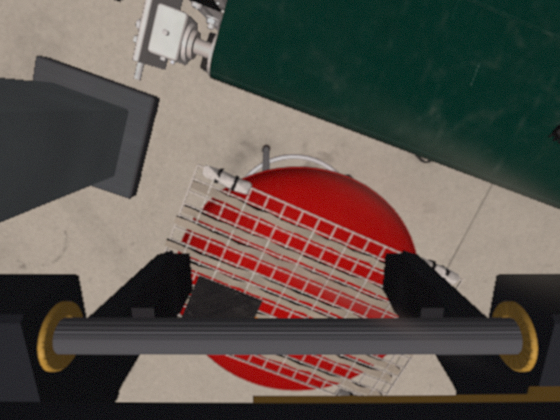

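The scene view shows the large puller at about (370,213), with its black knob at (344,198) and the tab near (388,187). The small puller is at about (187,285). Next I'll build point clouds.

```bash
cat > h.py <<'E'
import numpy as np,cv2
def cloud(d,T=None):
    z=d["range_z"];h,w=z.shape
    u,v=np.meshgrid(np.arange(w),np.arange(h))
    p=cv2.undistortPoints(np.stack([u,v],-1).reshape(-1,1,2).astype(np.float64),d["mtx"],np.array([float(d["k1"]),0,0,0,0])).reshape(h,w,2)
    P=np.concatenate([p*z[...,None],z[...,None]],-1)
    if T is None: T=np.linalg.inv(d["camera_from_world"])
    return P@T[:3,:3].T+T[:3,3], z>0
def proj(d,X,T=None):
    M=d["camera_from_world"] if T is None else np.linalg.inv(T)
    rv,_=cv2.Rodrigues(M[:3,:3])
    return cv2.projectPoints(np.asarray(X,float).reshape(-1,3),rv,M[:3,3],d["mtx"],np.array([float(d["k1"]),0,0,0,0]))[0].reshape(-1,2)
E
python3 - <<'E'
import numpy as np,cv2
from h import *
for n,box in(("scene",(310,170,430,255)),("scene",(140,245,235,325)),("side",(250,150,335,215)),("side",(250,255,335,330))):
    d=np.load(f"pics/{n}0.npz");P,ok=cloud(d)
    x0,y0,x1,y1=box
    sub=P[y0:y1,x0:x1];o=ok[y0:y1,x0:x1]
    im=d["img"][y0:y1,x0:x1]
    pl=o&(abs(sub[...,2]-.008)<.006)&(im.min(-1)>165)
    nn,lab,st,c=cv2.connectedComponentsWithStats(pl.astype(np.uint8));k=1+st[1:,4].argmax()
    q=sub[lab==k]
    rect=cv2.minAreaRect((q[:,:2]*1000).astype(np.float32));print(n,box,"rect",rect,len(q),np.median(q[:,2]))
    hi=o&(sub[...,2]>.05)&(sub[...,2]<.11)
    nn,lab,st,c=cv2.connectedComponentsWithStats(hi.astype(np.uint8),connectivity=4)
    for k in range(1,nn):
        if st[k,4]>4:
            g=sub[lab==k];print("  hi",st[k],np.median(g,0).round(4),g[:,2].max().round(4),im[lab==k].mean(0).round())
d=np.load("pics/scene0.npz")["img"][:,:,::-1]
cv2.imwrite("pics/c1.png",cv2.resize(d[165:260,305:435],None,fx=6,fy=6,interpolation=cv2.INTER_CUBIC))
E
```

```text
scene (310, 170, 430, 255) rect ((478.8211669921875, -227.99819946289062), (163.6275177001953, 173.6449432373047), 1.7001330852508545) 1778 0.0065873605428489745
  hi [77  9  7 12 59] [ 0.4803 -0.2733  0.0682] 0.0775 [100.  96.  94.]
  hi [ 29  18  11  22 206] [ 0.489  -0.1551  0.0766] 0.096 [30. 29. 29.]
scene (140, 245, 235, 325) rect ((507.237548828125, 194.05938720703125), (120.43339538574219, 102.27542877197266), 86.76268005371094) 1383 0.006413462203765374
  hi [57 13  5  7 26] [0.5114 0.1608 0.0574] 0.0619 [114. 111. 108.]
  hi [10 20  9 13 90] [0.5264 0.2414 0.0649] 0.073 [29. 28. 28.]
side (250, 150, 335, 215) rect ((481.94329833984375, -225.59457397460938), (164.13751220703125, 177.62567138671875), 2.3764102458953857) 1075 0.00651373035164593
  hi [38  6  4 10 38] [ 0.4862 -0.2706  0.0652] 0.0765 [104. 103. 100.]
  hi [ 34  20   9  19 142] [ 0.4988 -0.1496  0.073 ] 0.0951 [36. 35. 36.]
side (250, 255, 335, 330) rect ((515.5887451171875, 195.93685913085938), (122.28121185302734, 114.83586120605469), 87.21358489990234) 1643 0.007531775140224628
  hi [40  8  4  6 21] [0.5163 0.1636 0.0573] 0.0604 [122. 120. 117.]
  hi [ 32  33   9  13 103] [0.5329 0.2466 0.0637] 0.0735 [44. 43. 43.]
```

View pics/c1.png

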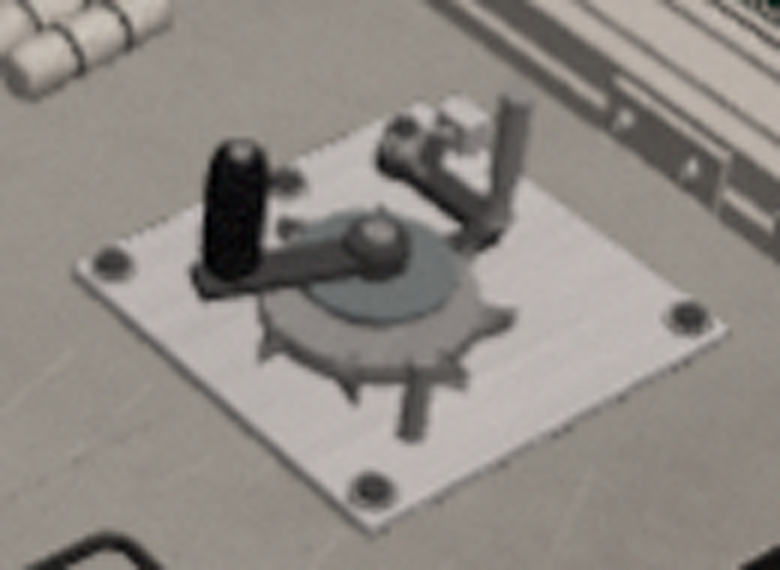

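```bash
python3 - <<'E'
import numpy as np
from h import *
from scipy.spatial.transform import Rotation as R
s=[-0.57806139,0.40732252,-0.40623389,0.57871186]
print(R.from_quat(s).as_matrix().round(3))
A=[]
for n in("scene","side"):
    d=np.load(f"pics/{n}0.npz");P,ok=cloud(d);A.append(P[ok])
A=np.concatenate(A)
print("max z mm, cols y from 0 to -0.7, rows x")
for x in np.arange(.2,.75,.05):
    print(round(x,2),[int(1000*max(A[(abs(A[:,0]-x)<.025)&(abs(A[:,1]-y)<.025)][:,2],default=-1)) for y in np.arange(0,-.75,-.05)])
# fit check of model
d=np.load("pics/scene0.npz")["img"]
from math import *
for n in("scene","side"):
  d=dict(np.load(f"pics/{n}0.npz"));im=cv2.resize(d["img"][:,:,::-1],None,fx=6,fy=6,interpolation=cv2.INTER_CUBIC)
  a=radians(2);o=np.array([.477,-.2094,0]);Rz=R.from_euler("z",a).as_matrix()
  def w(x,y,z):return o+Rz@(np.array([x,y,z])/1000)
  pts={"c":[w(x,y,8) for x,y in((-80,-105),(85,-105),(85,70),(-80,70))],"tab":[w(4,-66,20),w(4,-66,78)],"knob":[w(55*cos(radians(b)),55*sin(radians(b)),z) for b in(65,71,77) for z in(43,93)],"home":[w(55*cos(radians(140)),55*sin(radians(140)),43)]}
  for k,v in pts.items():
    for p in proj(d,v): cv2.circle(im,tuple(int(t*6+3) for t in p),4,{"c":(0,0,255),"tab":(0,255,0),"knob":(255,100,0),"home":(255,0,255)}[k],-1)
  x0,y0,x1,y1=(305,165,435,260) if n=="scene" else (250,145,340,215)
  cv2.imwrite(f"pics/m_{n}.png",im[y0*6:y1*6,x0*6:x1*6])
E
```

```text
[[ 0.338 -0.001  0.941]
 [-0.941  0.002  0.338]
 [-0.002 -1.    -0.   ]]
max z mm, cols y from 0 to -0.7, rows x
0.2 [-1000, -1000, -1000, -1000, -1000, -1000, -1000, -1000, -1000, -1000, 344, 438, 419, 343, -174]
0.25 [-1000, -1000, -1000, -1000, -1000, -1000, -1000, -1000, -7, -1000, 320, 438, 435, 344, 342]
0.3 [0, 1, 0, 1, 1, 1, 0, 0, -5, -13, -12, -12, -12, -14, -13]
0.35 [1, 2, 2, 2, 2, 2, 2, 3, 7, 10, -13, -12, -13, -13, -12]
0.4 [2, 6, 2, 18, 44, 10, 13, 1, 6, 10, -12, -14, -14, -13, -11]
0.45 [6, 7, 3, 20, 48, 35, 10, 1, 7, 8, -12, -14, -12, -13, -13]
0.5 [20, 20, 3, 96, 48, 77, 77, 1, 6, 10, 10, 8, 0, 1, 1]
0.55 [21, 21, 2, 13, 19, 32, 32, 1, 7, 9, 1, 8, 8, 9, 7]
0.6 [19, 19, 11, 2, 1, 1, 3, 1, 6, 9, 0, 9, 8, 10, 8]
0.65 [61, 61, 73, 75, 23, 23, 1, 1, 155, 155, 155, 156, 155, 156, 156]
0.7 [23, 14, 124, 126, 40, 23, 2, 0, 158, 161, 162, 161, 161, 162, 161]
```

View pics/m_scene.png

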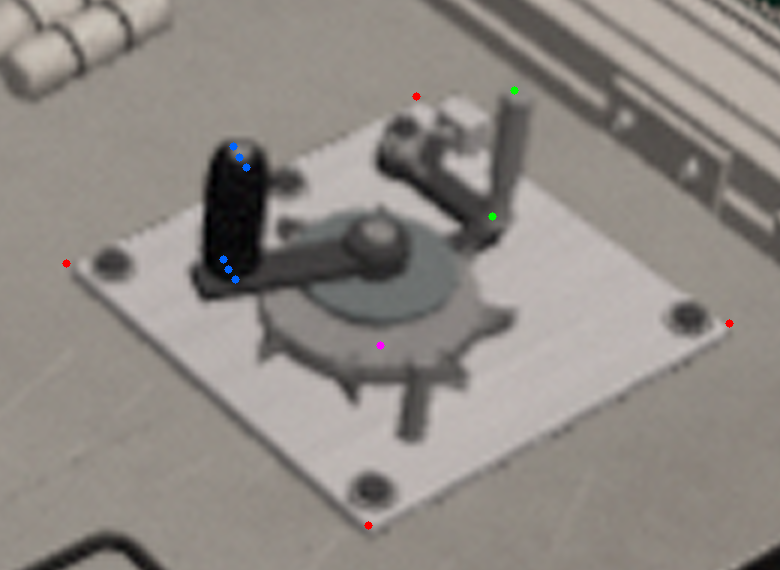

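View pics/m_side.png

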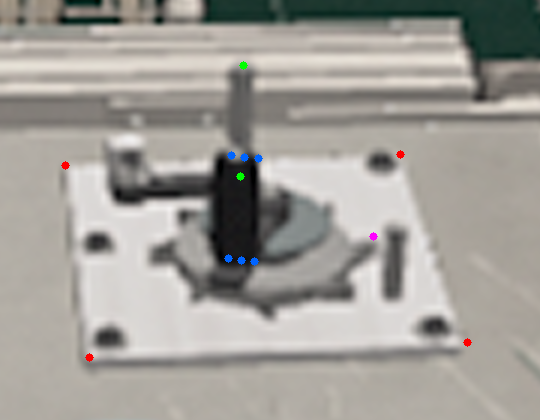

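The projected model fits both views to within about 2 mm: origin (0.477,-0.209), yaw 2°, drum about 1.2 rad. Next I close the fingers and travel to above the gap between the tab and the wheel.

```bash
python3 -m inch '[[-19,0,30,0,0,0],[-19,0,30,0,0,0],[-19,0,30,0,0,0],[-19,0,30,0,0,0],[-19,0,30,0,0,0],[-19,0,30,0,0,0],[-19,0,30,0,0,0],[-19,0,30,0,0,0],[-19,0,30,0,0,0],[-19,0,30,0,0,0],[-19,0,30,0,0,0],[-19,0,30,0,0,0]]' 0 20
python3 -m inch '[[0,0,0,0,-0.125,0],[0,0,0,0,-0.125,0],[0,0,0,0,-0.125,0],[0,0,0,0,-0.125,0],[0,0,0,0,-0.125,0],[0,0,0,0,-0.125,0],[0,0,0,0,-0.125,0],[0,0,0,0,-0.125,0],[0,0,0,0,-0.125,0],[0,0,0,0,-0.125,0],[0,0,0,0,-0.125,0],[0,0,0,0,-0.125,0]]'
cat > st.py <<'E'
from plant import r
import numpy as np
from scipy.spatial.transform import Rotation as R
import sys
s=r.get_state();M=R.from_quat(s["eef_rot"]).as_matrix()
print("t",s["clock"],"pos",s["tool_pos"].round(4),"xhead",np.degrees(np.arctan2(M[1,0],M[0,0])).round(2),"ydir",M[:,1].round(3),"F",s["contact_force"].round(2),"op",s["opening"],"q",s["q"].round(2))
a=sys.argv[1:]
if a: print("rows mm:",((np.array([float(v) for v in a])-s["tool_pos"])@M*1000).round(1))
E
python3 st.py .476 -.245 .056
```

```text
clock: 1.15
tool_pos: [0.4737, -0.2504, 0.2386]
eef_rot: [0.578, -0.407, 0.407, -0.578]
contact_force: [0.1, 0.1, 0.2]
opening: 0.119
clock: 2.15
tool_pos: [0.4728, -0.2521, 0.2385]
eef_rot: [-0.7, -0.099, 0.099, 0.7]
contact_force: [0.8, -0.3, -0.1]
opening: 0.006
t 2.15 pos [ 0.4728 -0.2521  0.2385] xhead 16.04 ydir [-0.  0. -1.] F [ 0.78 -0.25 -0.07] op 0.00591060789490389 q [ 0.77  0.62 -0.6   1.82  0.46  0.84  0.22]
rows mm: [  5.1 182.5   5.9]
```

```bash
python3 -m inch '[[5,30,8,0,0,0],[0,30,0,0,0,0],[0,30,0,0,0,0],[0,30,0,0,0,0],[0,0,0,0,0,0],[0,0,0,0,0,0]]'
python3 st.py .476 -.245 .056
python3 - <<'E'
from plant import r
import cv2
d=r.snapshot("scene");cv2.imwrite("pics/s1.png",cv2.resize(d["img"][130:260,300:440,::-1],None,fx=4,fy=4))
d=r.snapshot("side");cv2.imwrite("pics/s1b.png",cv2.resize(d["img"][120:220,230:350,::-1],None,fx=5,fy=5))
E
```

```text
clock: 2.65
tool_pos: [0.4748, -0.2426, 0.1179]
eef_rot: [-0.7, -0.096, 0.098, 0.701]
contact_force: [-0.3, -0.3, 0.5]
opening: 0.007
t 2.65 pos [ 0.4748 -0.2426  0.1179] xhead 15.72 ydir [-0.003  0.001 -1.   ] F [-0.31 -0.34  0.45] op 0.006655577370643818 q [ 0.66  0.79 -0.46  1.94  0.62  0.56  0.05]
rows mm: [ 0.7 61.9 -2.8]
```

View pics/s1.png

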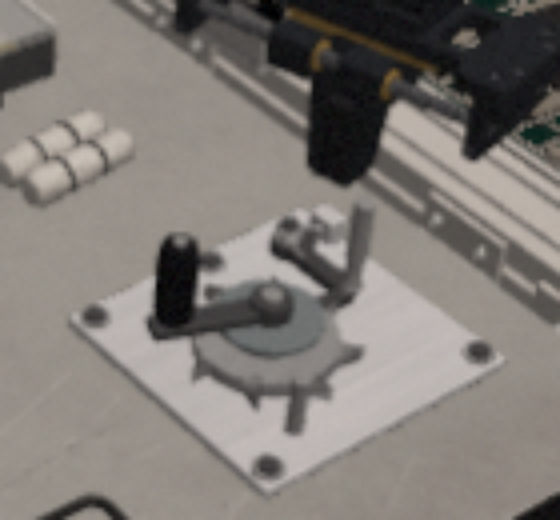

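View pics/s1b.png

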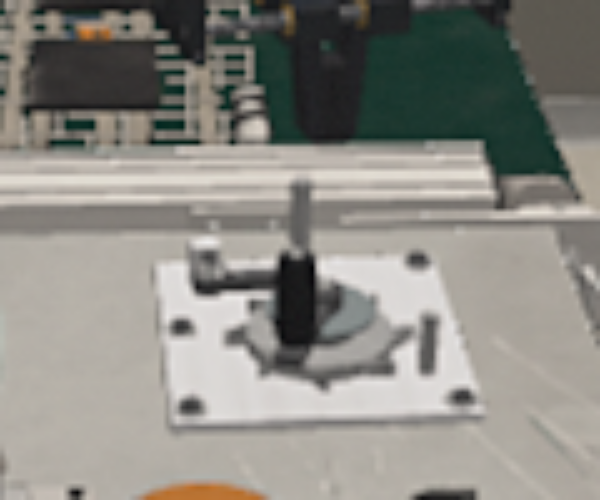

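The closed fingers are above and slightly on the wheel side of the tab, with tips at about (383,174) in the scene image. The tab and knob have not moved. I lower, then push slowly away from the wheel.

```bash
python3 -m inch '[[0,15,0,0,0,0],[0,15,0,0,0,0],[0,15,0,0,0,0],[0,15,0,0,0,0],[0,0,0,0,0,0],[0,0,0,0,0,0]]'
python3 -m inch '[[0,0,-4,0,0,0],[0,0,-4,0,0,0],[0,0,-4,0,0,0],[0,0,0,0,0,0],[0,0,0,0,0,0]]'
python3 st.py .4833 -.2753 .056
python3 - <<'E'
from plant import r
import cv2
d=r.snapshot("scene");cv2.imwrite("pics/s2.png",cv2.resize(d["img"][130:260,300:440,::-1],None,fx=4,fy=4))
E
```

```text
clock: 3.25
tool_pos: [0.4765, -0.2432, 0.06]
eef_rot: [0.701, 0.097, -0.096, -0.7]
contact_force: [0.1, 0.8, 0.4]
opening: 0.001
clock: 3.67
tool_pos: [0.4791, -0.2552, 0.0591]
eef_rot: [0.701, 0.096, -0.096, -0.7]
contact_force: [-0.6, 0.0, -0.6]
opening: 0.011
t 3.6667 pos [ 0.4791 -0.2552  0.0591] xhead 15.63 ydir [ 0.001 -0.    -1.   ] F [-0.57  0.05 -0.57] op 0.011112064242992223 q [ 0.62  0.89 -0.37  1.94  0.7   0.45  0.  ]
rows mm: [ -1.4   3.1 -20.5]
```

View pics/s2.png

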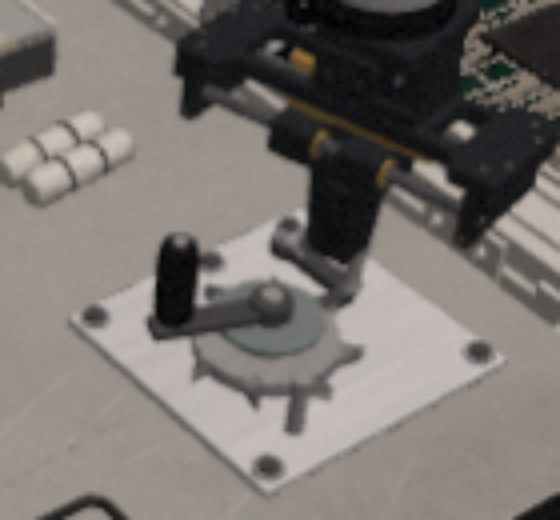

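The fingers are now at tab height on the wheel side, and the tab shows just behind them at (393,193). I push on.

```bash
for i in 1; do python3 -m inch '[[0,0,-3,0,0,0],[0,0,-3,0,0,0],[0,0,-3,0,0,0],[0,0,-3,0,0,0]]'; done
python3 -m inch '[[0,0,-3,0,0,0],[0,0,-3,0,0,0],[0,0,-3,0,0,0],[0,0,0,0,0,0],[0,0,0,0,0,0]]'
python3 st.py .4833 -.2753 .056
python3 - <<'E'
from plant import r
import cv2
d=r.snapshot("scene");cv2.imwrite("pics/s3.png",cv2.resize(d["img"][130:260,300:440,::-1],None,fx=4,fy=4))
E
```

```text
clock: 4.05
tool_pos: [0.4812, -0.2645, 0.0586]
eef_rot: [-0.7, -0.096, 0.098, 0.701]
contact_force: [-4.4, 6.3, 4.6]
opening: 0.005
clock: 4.47
tool_pos: [0.4852, -0.2755, 0.0588]
eef_rot: [0.701, 0.097, -0.096, -0.7]
contact_force: [-0.2, -0.9, -0.5]
opening: 0.005
t 4.4667 pos [ 0.4852 -0.2755  0.0588] xhead 15.65 ydir [ 0.001 -0.001 -1.   ] F [-0.17 -0.91 -0.52] op 0.00502365382619666 q [ 0.66  0.9  -0.39  1.89  0.69  0.49  0.05]
rows mm: [-1.7  2.8  0.7]
```

View pics/s3.png

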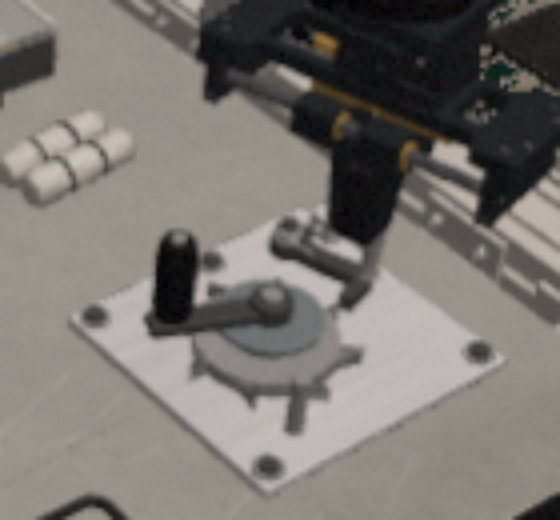

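The force rose, then dropped to about 0, and the pawl swung clear of the wheel. I raise straight up, open the jaws and check.

```bash
python3 -m inch '[[0,-25,1,0,0,0],[0,-30,0,0,0,0],[0,-30,0,0,0,0],[0,-15,0,0,0,0],[0,0,30,0,0,0],[0,0,30,0,0,0],[0,0,30,0,0,0],[0,0,0,0,0,0],[0,0,0,0,0,0]]' 60 8
python3 - <<'E'
import numpy as np,cv2
from plant import r
from h import *
for n in("scene","side"):
    d=r.snapshot(n);P,ok=cloud(d)
    if n=="scene":cv2.imwrite("pics/s4.png",cv2.resize(d["img"][130:260,300:440,::-1],None,fx=4,fy=4))
    hi=ok&(P[...,2]>.05)&(P[...,2]<.1)&(abs(P[...,0]-.48)<.1)&(abs(P[...,1]+.22)<.11)
    nn,lab,st,c=cv2.connectedComponentsWithStats(hi.astype(np.uint8),connectivity=4)
    for k in range(1,nn):
        if st[k,4]>4:
            g=P[lab==k];print(n,st[k],np.median(g,0).round(4),g[:,2].max().round(4))
E
python3 st.py .492 -.1565 .056
```

```text
clock: 5.27
tool_pos: [0.4603, -0.1856, 0.1592]
eef_rot: [0.7, 0.098, -0.098, -0.7]
contact_force: [-1.0, -0.6, 0.5]
opening: 0.661
scene [391 176   7  13  65] [ 0.4835 -0.2888  0.0679] 0.079
scene [338 187  12  22 205] [ 0.4911 -0.1552  0.0768] 0.0947
side [286 153   5  10  47] [ 0.4881 -0.2878  0.0657] 0.0768
side [284 170   8  18 134] [ 0.4994 -0.1506  0.0753] 0.0943
t 5.3667 pos [ 0.4606 -0.1881  0.1588] xhead 15.65 ydir [ 0.001 -0.001 -1.   ] F [-0.56 -0.31 -0.11] op 0.6782320172908126 q [ 0.6   0.69 -0.49  2.01  0.58  0.58 -0.03]
rows mm: [ 38.7 102.8  22.1]
```

View pics/s4.png

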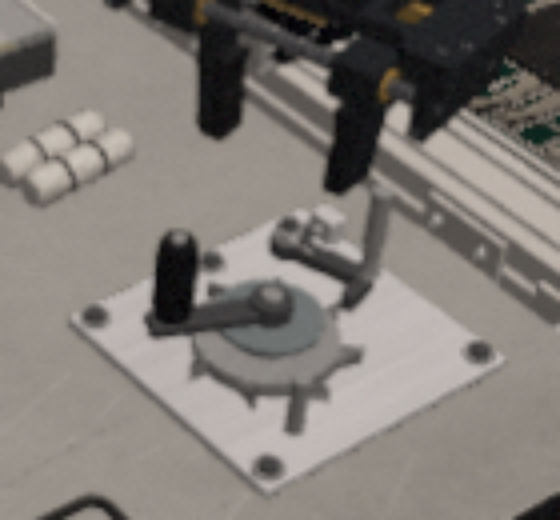

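```bash
python3 - <<'E'
import numpy as np,cv2
from plant import r
from h import *
from math import *
from scipy.spatial.transform import Rotation as R
o=np.array([.477,-.2094,0]);Rz=R.from_euler("z",radians(2)).as_matrix()
w=lambda x,y,z:o+Rz@(np.array([x,y,z])/1000)
for n in("scene","side"):
    d=r.snapshot(n);P,ok=cloud(d);im=cv2.resize(d["img"][:,:,::-1],None,fx=6,fy=6,interpolation=cv2.INTER_CUBIC)
    hi=ok&(P[...,2]>.05)&(P[...,2]<.1)&(abs(P[...,0]-.48)<.1)&(abs(P[...,1]+.28)<.05)
    g=P[hi];print(n,np.median(g,0).round(4))
    for t,c in((0,(0,255,0)),(.25,(0,255,255)),(.5,(0,0,255))):
        v=R.from_euler("z",t).as_matrix()@np.array([4-56,0,0]);
        for p in proj(d,[w(56+v[0],-66+v[1],20),w(56+v[0],-66+v[1],78)]):cv2.circle(im,tuple(int(q*6+3) for q in p),4,c,-1)
    x0,y0,x1,y1=(345,165,435,235) if n=="scene" else (250,140,340,210)
    cv2.imwrite(f"pics/p_{n}.png",im[y0*6:y1*6,x0*6:x1*6])
E
```

```text
scene [ 0.4835 -0.2885  0.0675]
side [ 0.4882 -0.2873  0.0642]
```

View pics/p_scene.png

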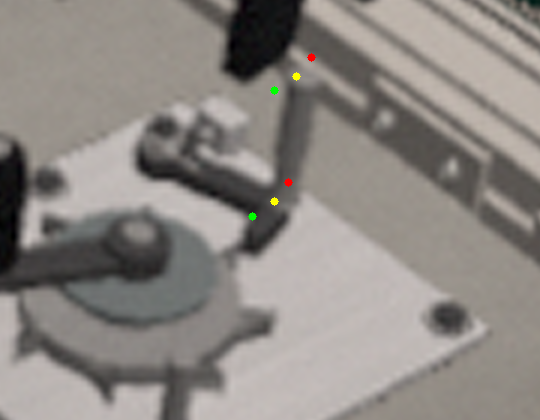

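View pics/p_side.png

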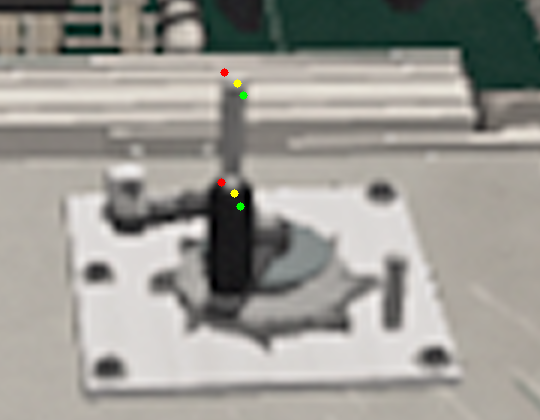

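The tab has moved only about 16 mm of the 25 mm, so the pawl is at roughly 0.3 rad. It sits where my fingers left it rather than fully snapped over. I'll go back and push it further.

```bash
python3 -m inch '[[0,0,-30,0,0,0],[0,0,-30,0,0,0],[0,0,-10,0,0,0],[0,0,0,0,0,0],[0,0,0,0,0,0],[0,0,0,0,0,0],[0,0,0,0,0,0],[0,0,0,0,0,0],[0,0,0,0,0,0]]' 0 20
python3 st.py .481 -.261 .059
```

```text
clock: 6.22
tool_pos: [0.4789, -0.2535, 0.1588]
eef_rot: [-0.7, -0.097, 0.097, 0.7]
contact_force: [-1.1, 0.0, -0.1]
opening: 0.021
t 6.2167 pos [ 0.4789 -0.2535  0.1588] xhead 15.79 ydir [-0.  0. -1.] F [-1.12  0.02 -0.13] op 0.020952492534802938 q [ 0.71  0.74 -0.52  1.88  0.57  0.67  0.12]
rows mm: [-0.  99.8 -7.8]
```

```bash
python3 -m inch '[[0,25,0,0,0,0],[0,25,0,0,0,0],[0,25,0,0,0,0],[0,25,0,0,0,0],[0,0,-6,0,0,0],[0,0,-6,0,0,0],[0,0,-4,0,0,0],[0,0,-4,0,0,0],[0,0,0,0,0,0],[0,0,0,0,0,0]]'
python3 st.py
```

```text
clock: 7.05
tool_pos: [0.4849, -0.2745, 0.0598]
eef_rot: [0.701, 0.097, -0.095, -0.7]
contact_force: [-0.3, -1.0, -0.1]
opening: 0.007
t 7.05 pos [ 0.4849 -0.2745  0.0598] xhead 15.63 ydir [ 0.002 -0.001 -1.   ] F [-0.34 -0.99 -0.09] op 0.007041493260501469 q [ 0.67  0.9  -0.4   1.89  0.7   0.49  0.04]
```

```bash
python3 -m inch '[[0,0,-3,0,0,0],[0,0,-3,0,0,0],[0,0,0,0,0,0]]'
python3 -m inch '[[0,0,-3,0,0,0],[0,0,0,0,0,0],[0,0,0,0,0,0]]'; python3 st.py
python3 - <<'E'
from plant import r
import cv2
d=r.snapshot("scene");cv2.imwrite("pics/s5.png",cv2.resize(d["img"][130:260,300:440,::-1],None,fx=4,fy=4))
E
```

```text
clock: 7.3
tool_pos: [0.4861, -0.2803, 0.059]
eef_rot: [0.701, 0.096, -0.096, -0.7]
contact_force: [0.2, 0.1, -0.7]
opening: 0.007
clock: 7.55
tool_pos: [0.4867, -0.2825, 0.0587]
eef_rot: [0.701, 0.096, -0.096, -0.7]
contact_force: [-0.5, -0.6, 0.1]
opening: 0.003
t 7.55 pos [ 0.4867 -0.2825  0.0587] xhead 15.68 ydir [-0. -0. -1.] F [-0.52 -0.62  0.11] op 0.0027395541874844264 q [ 0.68  0.91 -0.41  1.87  0.7   0.51  0.06]
```

View pics/s5.png

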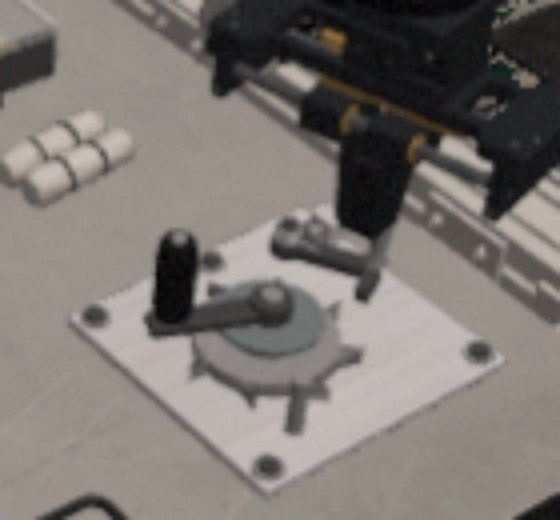

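The pawl has moved further, with the tab foot now at about (392,201) in the scene. There is no stop force yet, so I keep going.

```bash
python3 -m inch '[[0,0,-3,0,0,0],[0,0,0,0,0,0],[0,0,0,0,0,0]]'
python3 -m inch '[[0,0,-2,0,0,0],[0,0,0,0,0,0],[0,0,0,0,0,0]]'; python3 st.py
python3 -m inch '[[0,-25,2,0,0,0],[0,-30,0,0,0,0],[0,-30,0,0,0,0],[0,-15,0,0,0,0],[0,0,30,0,0,0],[0,0,30,0,0,0],[0,0,30,0,0,0],[0,0,0,0,0,0],[0,0,0,0,0,0]]' 60 8
python3 - <<'E'
import numpy as np,cv2
from plant import r
from h import *
for n in("scene","side"):
    d=r.snapshot(n);P,ok=cloud(d)
    if n=="scene":cv2.imwrite("pics/s6.png",cv2.resize(d["img"][130:260,300:440,::-1],None,fx=4,fy=4))
    for y in(-.29,-.155):
      hi=ok&(P[...,2]>.05)&(P[...,2]<.1)&(abs(P[...,0]-.48)<.1)&(abs(P[...,1]-y)<.04)
      g=P[hi];print(n,np.median(g,0).round(4))
E
python3 st.py .492 -.1565 .056
```

```text
clock: 7.85
tool_pos: [0.4876, -0.2855, 0.0587]
eef_rot: [0.701, 0.096, -0.096, -0.7]
contact_force: [0.7, -0.2, 0.4]
opening: 0.01
clock: 8.1
tool_pos: [0.4882, -0.2873, 0.0587]
eef_rot: [0.701, 0.097, -0.096, -0.7]
contact_force: [-0.1, 0.6, -0.7]
opening: 0.003
t 8.1 pos [ 0.4882 -0.2873  0.0587] xhead 15.69 ydir [ 0. -0. -1.] F [-0.08  0.59 -0.72] op 0.00332650669878748 q [ 0.69  0.91 -0.41  1.86  0.7   0.52  0.07]
clock: 8.85
tool_pos: [0.4631, -0.1971, 0.1591]
eef_rot: [-0.7, -0.098, 0.098, 0.7]
contact_force: [0.5, 0.2, -0.1]
opening: 0.659
scene [ 0.4881 -0.2983  0.0671]
scene [ 0.4909 -0.1557  0.0769]
side [ 0.4929 -0.2958  0.065 ]
side [ 0.501  -0.1506  0.0744]
t 8.95 pos [ 0.4635 -0.1996  0.1588] xhead 15.65 ydir [ 0.    -0.001 -1.   ] F [-0.39  0.43  0.06] op 0.6786581396882381 q [ 0.63  0.7  -0.51  1.99  0.59  0.6  -0.01]
rows mm: [ 39.1 102.7  33.9]
```

View pics/s6.png

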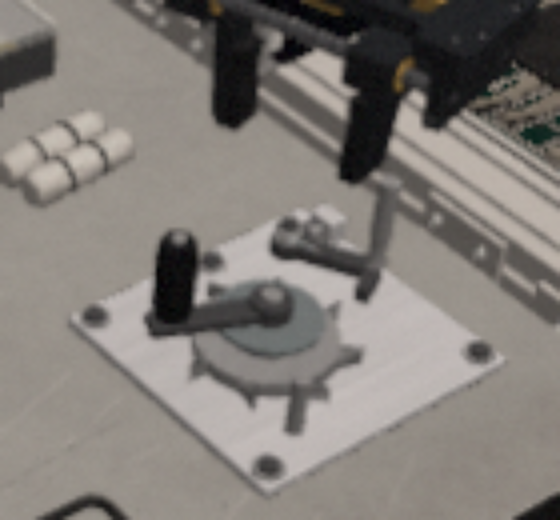

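The tab is now about 25 mm from where it started in both cameras, (0.488–0.493, -0.297), so the pawl is fully thrown. The drum is still wound. Next is the knob.

```bash
python3 -m inch '[[22,0,16,0,0,0],[21,0,15,0,0,0],[0,20,0,0,0,0],[0,20,0,0,0,0],[0,0,0,0,0,0],[0,0,0,0,0,0]]'
python3 st.py .496 -.158 .056
python3 - <<'E'
from plant import r
import cv2
d=r.snapshot("scene");cv2.imwrite("pics/s7.png",cv2.resize(d["img"][130:260,300:440,::-1],None,fx=4,fy=4))
d=r.snapshot("side");cv2.imwrite("pics/s7b.png",cv2.resize(d["img"][120:220,230:350,::-1],None,fx=5,fy=5))
E
```

```text
clock: 9.45
tool_pos: [0.4957, -0.1583, 0.118]
eef_rot: [0.701, 0.095, -0.097, -0.701]
contact_force: [0.5, -0.3, 0.1]
opening: 0.684
t 9.45 pos [ 0.4957 -0.1583  0.118 ] xhead 15.6 ydir [-0.002 -0.    -1.   ] F [ 0.47 -0.31  0.1 ] op 0.6839172847693424 q [ 0.49  0.78 -0.44  1.97  0.63  0.53 -0.13]
rows mm: [ 0.5 62.   0.2]
```

View pics/s7.png

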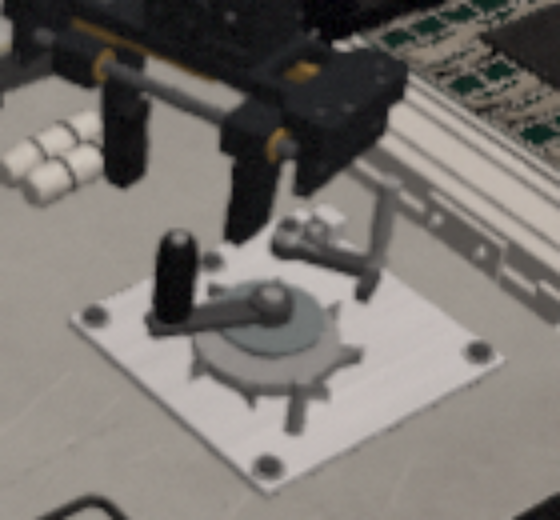

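View pics/s7b.png

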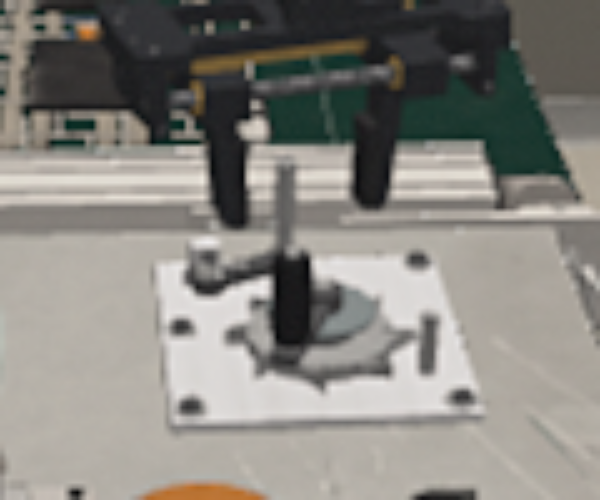

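In both views the open fingers straddle the knob, at about (343,195) in the scene. I lower onto it and grip lightly.

```bash
python3 -m inch '[[0,16,0,0,0,0],[0,16,0,0,0,0],[0,16,0,0,0,0],[0,13,0,0,0,0],[0,0,0,0,0,0]]'
python3 -m inch '[[0,0,0,0,0,0],[0,0,0,0,0,0],[0,0,0,0,0,0],[0,0,0,0,0,0],[0,0,0,0,0,0],[0,0,0,0,0,0],[0,0,0,0,0,0],[0,0,0,0,0,0]]' 15 8
python3 st.py
python3 - <<'E'
from plant import r
import cv2
d=r.snapshot("side");cv2.imwrite("pics/s8b.png",cv2.resize(d["img"][120:220,230:350,::-1],None,fx=5,fy=5))
E
```

```text
clock: 9.97
tool_pos: [0.4957, -0.1577, 0.0569]
eef_rot: [-0.701, -0.096, 0.097, 0.701]
contact_force: [0.6, -0.2, 0.8]
opening: 0.683
clock: 10.63
tool_pos: [0.4975, -0.1568, 0.0582]
eef_rot: [0.7, 0.098, -0.096, -0.7]
contact_force: [3.1, 0.3, 4.0]
opening: 0.244
t 10.6333 pos [ 0.4975 -0.1568  0.0582] xhead 15.72 ydir [ 0.003  0.    -1.   ] F [3.05 0.35 4.02] op 0.24363198986979395 q [ 0.42  0.87 -0.34  2.    0.73  0.39 -0.22]
```

View pics/s8b.png

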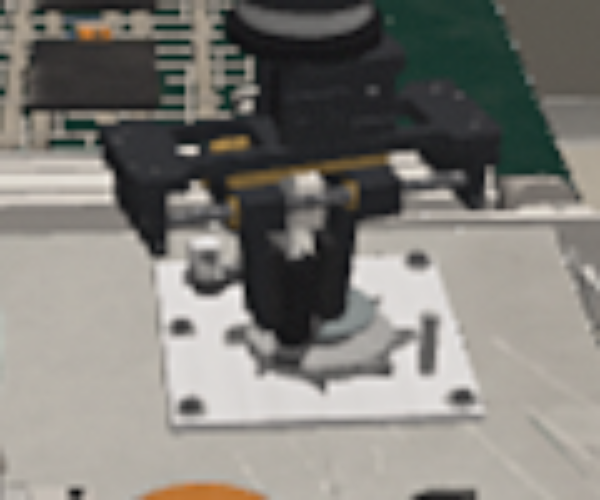

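```bash
python3 - <<'E'
import numpy as np
h=np.radians(15.7)
ux=np.array([np.cos(h),np.sin(h)]);uz=np.array([-np.sin(h),np.cos(h)])
a=np.radians(np.arange(69,146,5.5))
p=55*np.c_[np.cos(a),np.sin(a)]
for d,b in zip(np.diff(p,axis=0),a[1:]):print(round(np.degrees(b),1),(d@ux).round(1),(d@uz).round(1))
E
```

```text
74.5 -4.4 2.9
80.0 -4.6 2.5
85.5 -4.9 2.1
91.0 -5.0 1.6
96.5 -5.2 1.1
102.0 -5.2 0.6
107.5 -5.3 0.1
113.0 -5.3 -0.4
118.5 -5.2 -0.9
124.0 -5.1 -1.4
129.5 -4.9 -1.9
135.0 -4.7 -2.4
140.5 -4.5 -2.8
```

```bash
python3 -m inch '[[-4.4,0,2.9,0,0,0],[-4.6,0,2.5,0,0,0],[-4.9,0,2.1,0,0,0],[-5,0,1.6,0,0,0],[-5.2,0,1.1,0,0,0],[-5.2,0,0.6,0,0,0],[0,0,0,0,0,0],[0,0,0,0,0,0]]'
python3 st.py .4656 -.1556 .056
```

```text
clock: 11.35
tool_pos: [0.4631, -0.1552, 0.0581]
eef_rot: [0.701, 0.095, -0.097, -0.7]
contact_force: [1.2, -0.1, 9.2]
opening: 0.25
t 11.35 pos [ 0.4631 -0.1552  0.0581] xhead 15.68 ydir [-0.003 -0.001 -1.   ] F [ 1.23 -0.13  9.16] op 0.25009250472565686 q [ 0.39  0.85 -0.27  2.1   0.77  0.3  -0.26]
rows mm: [ 2.3  2.1 -1.1]
```

```bash
python3 -m inch '[[-5.3,-1,0,0,0,0],[-5.3,0,-0.6,0,0,0],[-5.2,0,-1.1,0,0,0],[-5.1,0,-1.6,0,0,0],[0,0,0,0,0,0],[0,0,0,0,0,0]]'
python3 st.py .4335 -.1755 .058
python3 - <<'E'
from plant import r
import cv2
d=r.snapshot("scene");cv2.imwrite("pics/s9.png",cv2.resize(d["img"][130:260,300:440,::-1],None,fx=4,fy=4))
E
```

```text
clock: 11.85
tool_pos: [0.4439, -0.1648, 0.0584]
eef_rot: [0.701, 0.095, -0.097, -0.7]
contact_force: [1.6, -4.1, -4.4]
opening: 0.245
t 11.85 pos [ 0.4439 -0.1648  0.0584] xhead 15.61 ydir [-0.004 -0.002 -1.   ] F [ 1.58 -4.07 -4.37] op 0.24528749572487918 q [ 0.4   0.84 -0.24  2.14  0.79  0.25 -0.27]
rows mm: [-12.9   0.5  -7.5]
```

View pics/s9.png

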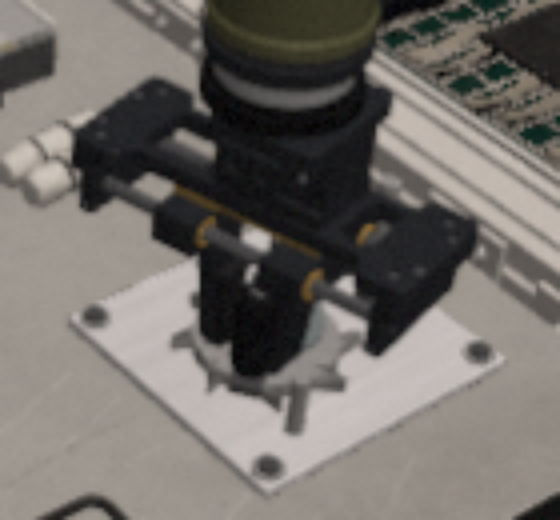

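The wheel has turned and the knob is at about 127° of 142°. I continue in small steps and watch the force.

```bash
python3 -m inch '[[-3.5,0,-1.6,0,0,0],[-3.4,0,-1.8,0,0,0],[-3.3,0,-2.1,0,0,0],[0,0,0,0,0,0]]'
python3 st.py .4335 -.1755 .058
python3 -m inch '[[-1.5,0,-1,0,0,0],[-1.5,0,-1,0,0,0],[0,0,0,0,0,0],[0,0,0,0,0,0]]'
python3 st.py .4335 -.1755 .058
```

```text
clock: 12.23
tool_pos: [0.4368, -0.1717, 0.0585]
eef_rot: [-0.7, -0.096, 0.097, 0.701]
contact_force: [2.3, 0.7, -7.8]
opening: 0.244
t 12.2333 pos [ 0.4368 -0.1717  0.0585] xhead 15.69 ydir [-0.001  0.    -1.   ] F [ 2.34  0.69 -7.85] op 0.24416337939066962 q [ 0.42  0.84 -0.23  2.15  0.81  0.24 -0.26]
rows mm: [-4.2  0.5 -2.8]
clock: 12.57
tool_pos: [0.4348, -0.1741, 0.0586]
eef_rot: [-0.7, -0.096, 0.097, 0.701]
contact_force: [2.2, 0.8, -10.3]
opening: 0.246
t 12.5667 pos [ 0.4348 -0.1741  0.0586] xhead 15.71 ydir [-0.001  0.    -1.   ] F [  2.21   0.76 -10.33] op 0.24584311367858802 q [ 0.42  0.84 -0.23  2.16  0.81  0.23 -0.26]
rows mm: [-1.7  0.6 -1. ]
```

```bash
python3 -m inch '[[-1.5,0,-1.1,0,0,0],[-1,0,-0.8,0,0,0],[0,0,0,0,0,0],[0,0,0,0,0,0]]'
python3 st.py .4335 -.1755 .058
python3 -m inch '[[-1.5,0,-1.3,0,0,0],[0,0,0,0,0,0],[0,0,0,0,0,0]]'
python3 st.py .4335 -.1755 .058
```

```text
clock: 12.9
tool_pos: [0.4348, -0.1743, 0.0586]
eef_rot: [-0.699, -0.099, 0.096, 0.701]
contact_force: [4.2, 6.2, -10.3]
opening: 0.246
t 12.9 pos [ 0.4348 -0.1743  0.0586] xhead 15.86 ydir [ 0.003  0.004 -1.   ] F [  4.22   6.24 -10.3 ] op 0.24602054389849143 q [ 0.43  0.84 -0.23  2.16  0.81  0.23 -0.25]
rows mm: [-1.5  0.6 -0.8]
clock: 13.15
tool_pos: [0.435, -0.1753, 0.0589]
eef_rot: [-0.699, -0.1, 0.096, 0.702]
contact_force: [5.3, 6.3, -10.3]
opening: 0.247
t 13.15 pos [ 0.435  -0.1753  0.0589] xhead 15.91 ydir [ 0.005  0.005 -1.   ] F [  5.34   6.27 -10.35] op 0.2469500435293639 q [ 0.43  0.84 -0.23  2.16  0.82  0.23 -0.25]
rows mm: [-1.5  0.8  0.2]
```

The knob no longer advances and the in-plane force has risen to about 8 N, so the arm is against the stop. I ease off the command, open, raise and check.

```bash
python3 -m inch '[[1.5,0,1.3,0,0,0],[1,0,0.8,0,0,0],[0,0,0,0,0,0]]'
python3 -m inch '[[0,0,0,0,0,0],[0,0,0,0,0,0],[0,0,0,0,0,0],[0,0,0,0,0,0],[0,0,0,0,0,0]]' 50
python3 st.py
python3 -m inch '[[0,-20,0,0,0,0],[0,-30,0,0,0,0],[0,-30,0,0,0,0],[0,-30,0,0,0,0],[0,-20,0,0,0,0],[-30,0,0,0,0,0],[-30,0,0,0,0,0],[-30,0,0,0,0,0],[0,0,0,0,0,0],[0,0,0,0,0,0]]'
python3 st.py
python3 - <<'E'
import numpy as np,cv2
from plant import r
from h import *
for n in("scene","side"):
    d=r.snapshot(n);P,ok=cloud(d)
    x0,y0,x1,y1=(300,130,440,260) if n=="scene" else (230,120,350,220)
    cv2.imwrite(f"pics/s10{n}.png",cv2.resize(d["img"][y0:y1,x0:x1,::-1],None,fx=4,fy=4))
    for X,Y in((.489,-.297),(.435,-.175),(.513,.162),(.53,.244)):
      hi=ok&(P[...,2]>.05)&(P[...,2]<.1)&(abs(P[...,0]-X)<.03)&(abs(P[...,1]-Y)<.03)
      g=P[hi];print(n,len(g),np.median(g,0).round(4))
E
```

```text
clock: 13.4
tool_pos: [0.435, -0.1751, 0.0588]
eef_rot: [-0.7, -0.098, 0.096, 0.701]
contact_force: [4.0, 3.4, -9.0]
opening: 0.247
clock: 13.82
tool_pos: [0.4334, -0.1763, 0.0589]
eef_rot: [0.701, 0.096, -0.097, -0.7]
contact_force: [0.2, -0.3, 0.2]
opening: 0.568
t 13.8167 pos [ 0.4334 -0.1763  0.0589] xhead 15.66 ydir [-0.001 -0.001 -1.   ] F [ 0.19 -0.3   0.22] op 0.5684232751848981 q [ 0.43  0.83 -0.23  2.16  0.81  0.23 -0.25]
clock: 14.65
tool_pos: [0.3453, -0.2008, 0.1888]
eef_rot: [0.701, 0.095, -0.097, -0.7]
contact_force: [0.1, -0.8, -0.9]
opening: 0.57
t 14.65 pos [ 0.3453 -0.2008  0.1888] xhead 15.57 ydir [-0.002 -0.001 -1.   ] F [ 0.08 -0.82 -0.86] op 0.5701310728707842 q [ 0.76  0.55 -0.54  2.25  0.61  0.48  0.01]
scene 67 [ 0.4881 -0.2985  0.0683]
scene 226 [ 0.4282 -0.172   0.0762]
scene 26 [0.5116 0.1606 0.0572]
scene 93 [0.5264 0.241  0.0641]
side 40 [ 0.4917 -0.2965  0.0643]
side 134 [ 0.4379 -0.1669  0.0736]
side 23 [0.5166 0.1636 0.0581]
side 102 [0.5329 0.2469 0.0643]
```

View pics/s10scene.png

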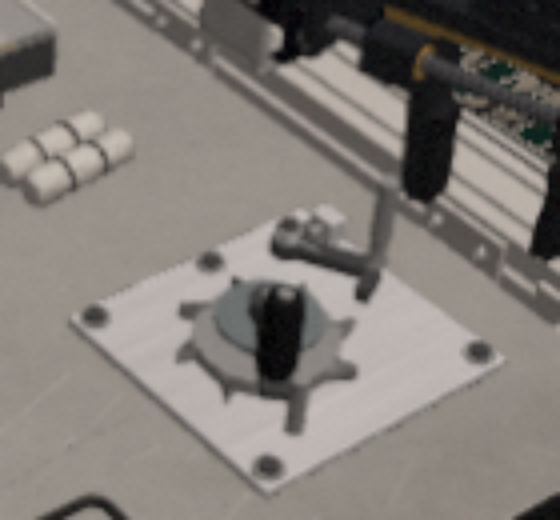

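View pics/s10side.png

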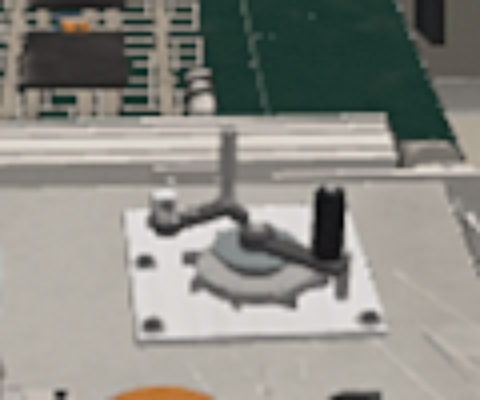

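The crank arm lies against the home stop post, with the knob centre at about (0.433,-0.1755) as predicted for home. The tab is still thrown off and the small puller has not moved. I'm handing in.

```bash
python3 -c "
from plant import r
print(r.finish_job())"
```

```text
the job is handed in; nothing more can be done
None
```

I threw the large puller's pawl off its wheel, eased the crank back to the home stop, let go and moved the arm clear. The job was handed in at about 15 s, and no verdict was reported.

- **Pawl:** My first push left it at only about 0.3 rad, resting where my fingers stopped instead of snapping over. I pushed it again. The tab then measured about 25 mm from its start in both cameras, which matches 0.5 rad (fully off), while the drum was still wound to about 1.25 rad. It was still there at the last check.
- **Crank:** I gripped the knob lightly and followed the arc at about 0.06 m/s, well under the limit. It stopped advancing and the sideways force rose to about 8 N. After release, the images put the knob within about 2 mm of its home position, with the arm against the post. During the arc the wrist also read up to 10 N vertically, from friction on the knob; it went to zero once I let go.
- **Small puller:** Its tab and knob measured the same as at the start, within 1 mm.
- **Not measured directly:** I had no joint readings, so all the angles above come from the camera images.

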